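# Static-safe power-up of the test bench

### The arm

A 7-joint arm with a two-finger parallel gripper is mounted at the origin on the work surface. World frame = base frame: x ahead of the robot, y to its left, z up, the work surface at z = 0. Lengths are in mm, angles in rad, forces in N, time in s.
With the tool pointing down it reaches from about 400 to 875 mm from the base axis. Payload 4.4 kg.
Tool frame: the origin (TCP) lies at the very end of the fingers, on their centre line; the grasp point (between the pads) lies 19 mm behind it; z points along the fingers, y is the line along which they close (so a half turn about z gives the same grasp; the last joint's range is limited). The gripper opens to 85 mm and grips with 20 to 120 N. Pads are 22 mm wide; open, the fingers measure 114 mm over their backs; the gripper's body (76 mm by 85 mm) begins 54 mm behind the grasp point. The pads swing forward as they close: fully open they stand 13 mm farther back than shut.
Start: joints at [1.203, 0.628, 0.038, 1.517, -0.027, 0.996, -0.02], TCP at [193.233, -620.628, 231.313] pointing down, gripper open.
Joint ranges: [-3.06, 3.06], [-0.37, 2.12], [-1.25, 1.32], [0.18, 2.47], [-1.1, 4.24], [0.23, 1.98], [-2.94, 2.94]. Speed limits (rad/s): [2.57, 2.57, 3.14, 3.14, 3.14, 3.14, 3.14].

### API

Orientations are given as [roll, pitch, yaw] about the fixed x, y, z axes, in that order (R = Rz(yaw) Ry(pitch) Rx(roll)).
In Python, from cell import ctrl gives the robot as it stands.
- The arm moves only by the tool step_arm, never from a script. Its argument "series" is a list that holds one entry, the list of rows, each a list of 7 numbers: the turn, a rotation vector about the tool's x, y, z as a fraction of full scale, then the shift along the tool's x, y, z as a fraction of full scale, then the closure, from 0 (fully open) to 1 (shut). In form: [[[ax, ay, az, tx, ty, tz, gripper], ...]]. A call has 1 to 12 rows; each row shifts and turns the commanded pose from where the row before left it, along the tool's axes as they then stand; what a row does not reach is not made up. Full scale, the value 1, is 150 mm for a shift and 45 degrees for a turn. A row lasts 1/10 s, in which the tool goes at most 50 mm and 8.59 degrees, less where a joint would pass 70% of its speed; a pose out of reach is approached as far as the arm can. A call with a number of a shift or a turn outside -1 to 1 is refused whole. A call with a gripper value outside its range is refused whole. The fingers move at their own pace and stop on an object; the grip force is fixed at half the most. Time passes only in rows, so rows that do not move let the fingers close. It gives the time, the measured TCP pose, the force, the opening and the grip force at its end, in the units of the state.
- ctrl.read_state(): the state, without advancing time (a new reading comes with each control period).
- ctrl.get_image(name): name is "scene" or "top" or "wrist"; returns a dict with "img" (420x560x3 uint8, red, green, blue), "fx", "fy", "cx", "cy" (pixels), "dist" ([k1, k2, p1, p2, k3] as OpenCV has them; the pictures are not rectified), "R" (3x3) and "t" (3): a world point X has camera coordinates R X + t. Camera axes: x right, y down, z forward; pixel columns grow to the right and rows downward; lengths in mm; the calibration is good to about 2 mm. A picture is of the moment at which its call begins. There is no depth.
- ctrl.finish_job(): hands the job in; it is judged then, once.
Trained networks look in a picture, given as the dict that the camera call returned (one of the last four; its "shot" number tells which), for a name from the list of things; names that differ only in an ending like _2 or _b are one class to them, and where a whole thing is asked for, a point or a joint stands for the part that bears it (a point fixed in the world has none). Each returns a list of dicts, best first, with "score" (0 to 1); they miss things now and then, are a little off and sometimes report something else, mostly with a low value. They report only what shows in the picture. A call takes as long as a camera call. They do not tell look-alikes from the thing itself.
- ctrl.recognise(picture, thing): "centre" ([column, row] in pixels, amid what is visible of it).
The state is a dict: "clock": time; "qpos": joint angles; "qd": joint speeds; "tau": joint torques, N m; "eef_pos": TCP position; "tool_rot": TCP orientation; "force": force on the tool from outside, world axes, zero at the start; "torque": the same for the moment, N m; "width": finger opening in mm; "gripper_force": force on a finger pad.
Only numpy, scipy, OpenCV 4.12 (cv2) and the standard library are available. Lean on these libraries where they do the work, as an engineer would, in place of code of your own. Each camera call takes 0.05 s, during which the arm holds its last target. There are 200 camera calls.

### The job

Power up the soldering bench without a static shock to the boards: first lightly touch the brass dome of the earthing puck so that it gives a little, then with light fingertip taps press the keys of the three switch boxes right down so that they stay down, in this order: the round key, the square key, the long bar key. Only touch: do not pick up, tip or shove the boxes or the puck, and leave everything else on the bench where it is. Finish with the hand clear.

Things in the scene. Friction and masses are not known exactly. Their poses are not given: they have to be found in the camera images.
- puck: earthing puck: round dark steel base 72 mm across, 34 mm high, about 0.8 kg, loose on the bench; origin at the centre of its underside, z up. A brass dome 30 mm across stands on its top centre
- dome_top (a point): top of the puck's brass dome, moving with it; 59 mm above the bench when up
- dome (a joint): how far (m) the sprung brass dome is pushed straight down: 0 when up, 0.010 at its stop; about 1 N starts it, rising by 0.8 N per mm to 9 N at the stop; it springs back up. A touch counts when it has given 0.0015
- round_box: die-cast aluminium switch box, 66 x 66 mm, 42 mm high, about 0.65 kg, loose on the bench; origin at the centre of its underside, z up. On its top centre stands a round black key 36 mm across
- round_top (a point): centre of the top face of the round key's cap, moving with it; 66 mm above the bench when up, 58 mm when fully down and let go (the box top is at 42 mm)
- round_key (a joint): travel (m) of the round key: about 0 (up to 0.0015) when up, 0.008 when fully down; it grows as the key goes straight down. The key has no return spring: about 2.5 N moves it and it stays where it is left. Its cap sits on a rubber cushion (0.75 N, then 1.5 N per mm, 6 mm at most), not counted in this value: the cap sinks 1 to 2 mm before the key moves, and the cushion takes up the push, to 9 N, once the key is at its stop. It counts as down from 0.005
- square_box: die-cast aluminium switch box, 66 x 66 mm, 42 mm high, about 0.65 kg, loose on the bench; origin at the centre of its underside, z up. On its top centre stands a square black key, 32 x 32 mm
- square_top (a point): centre of the top face of the square key's cap, moving with it; 66 mm above the bench when up, 58 mm when fully down and let go (the box top is at 42 mm)
- square_key (a joint): travel (m) of the square key: about 0 (up to 0.0015) when up, 0.008 when fully down; it grows as the key goes straight down. The key has no return spring: about 2.5 N moves it and it stays where it is left. Its cap sits on a rubber cushion (0.75 N, then 1.5 N per mm, 6 mm at most), not counted in this value: the cap sinks 1 to 2 mm before the key moves, and the cushion takes up the push, to 9 N, once the key is at its stop. It counts as down from 0.005
- bar_box: die-cast aluminium switch box, 66 x 66 mm, 42 mm high, about 0.65 kg, loose on the bench; origin at the centre of its underside, z up. On its top centre stands a long black bar key, 18 mm along the box's x by 54 mm along its y
- bar_top (a point): centre of the top face of the bar key's cap, moving with it; 66 mm above the bench when up, 58 mm when fully down and let go (the box top is at 42 mm)
- bar_key (a joint): travel (m) of the bar key: about 0 (up to 0.0015) when up, 0.008 when fully down; it grows as the key goes straight down. The key has no return spring: about 2.5 N moves it and it stays where it is left. Its cap sits on a rubber cushion (0.75 N, then 1.5 N per mm, 6 mm at most), not counted in this value: the cap sinks 1 to 2 mm before the key moves, and the cushion takes up the push, to 9 N, once the key is at its stop. It counts as down from 0.005
- spool: bystander: grey spool standing upright, 56 mm across, 40 mm high; origin at the centre of its underside
- jar: bystander: amber jar with black cap, 42 mm across, 45 mm high; origin at the centre of its underside
- screwdriver: bystander: small screwdriver with yellow handle, 150 mm long, lying along its x axis, under 35 mm high; origin at the bench below it
- tape: bystander: yellow tape roll lying flat, 68 mm across, 19 mm high; origin at the centre of its underside
- flux: bystander: small white bottle, 28 mm across, 55 mm high; origin at the centre of its underside
- heatsink: bystander: finned aluminium heatsink, 36 x 40 mm, 26 mm high; origin at the centre of its underside
Mind the look-alikes: they are no part of the job. Leave any green or red look-alike of the bar_box alone.

How it is judged (in metres and radians):
On the way, in this order (a step that is already met when the one before it is completed fails the run):
1. the brass dome is touched and gives a little, all keys still up (value of joint dome above 0.0015 m and contact force between the fingers and puck above 0.3 N and value of joint each of round_key, square_key, bar_key below 0.003 m), for 0.05 s.
2. the round key is down (value of joint round_key above 0.005 m), for 0.1 s.
3. the square key is down (value of joint square_key above 0.005 m), for 0.1 s.
4. the bar key is down (value of joint bar_key above 0.005 m), for 0.1 s.
At the end, for the whole second after the job is handed in: all three keys are down by at least 5 of their 8 mm, the dome is up again (within 1.5 mm), the boxes and the puck stand upright within 20 mm of where they began, the bystanders within 15 mm, all at rest (value of joint each of round_key, square_key, bar_key above 0.005 m and value of joint dome below 0.0015 m and distance of each of round_box, square_box, bar_box, puck from where it was at the start of the episode below 0.02 m and distance of each of spool, jar, screwdriver, tape, flux, heatsink from where it was at the start of the episode below 0.015 m and angle between each of round_box, square_box, bar_box, puck's own z axis and vertical below 0.15 rad and linear speed of each of round_box, square_box, bar_box, puck, spool, jar, screwdriver, tape, flux, heatsink below 0.02 m/s); the robot touches nothing.
It fails at once if the square key is pressed before the round key is down (value of joint square_key above 0.003 m and value of joint round_key below 0.005 m).
It fails at once if the bar key is pressed before the square key is down (value of joint bar_key above 0.003 m and value of joint square_key below 0.005 m).
It fails at once if a switch box or the puck is pressed hard (over 20 N) (contact force between any of the fingers, the arm and round_box above 20 N or contact force between any of the fingers, the arm and square_box above 20 N or contact force between any of the fingers, the arm and bar_box above 20 N or contact force between any of the fingers, the arm and puck above 20 N).
It fails at once if a switch box or the puck is lifted (8 mm), tipped or pushed out of place (20 mm) (height (world z) of any of round_box, square_box, bar_box, puck above 0.008 m or angle between any of round_box, square_box, bar_box, puck's own z axis and vertical above 0.15 rad or distance of any of round_box, square_box, bar_box, puck from where it was at the start of the episode above 0.02 m).
It fails at once if another thing on the bench is moved (15 mm) or knocked over (distance of any of spool, jar, screwdriver, tape, flux, heatsink from where it was at the start of the episode above 0.015 m or angle between any of spool, jar, tape, flux, heatsink's own z axis and vertical above 0.3 rad).
It also fails if it takes over 54 s, if anything falls off the work surface, if the arm or the gripper's body presses on something with over 40 N, if the wrist force passes 120 N, or if a joint passes its speed limit or range.

## Working session

There is one attempt and no reset: what is moved stays moved. The work goes in short steps, Python scripts to look and compute and a tool call to move; the robot and the scene stay as the last step left them, time stands still between calls to the robot, and variables do not carry over. Pictures are saved under pics/ and viewed, at most 10 in all, crops included, and the job is handed in when it is done.

Besides the shell and the picture viewer there is one more tool, called after ">>>" as name(argument=value, ...) on one line, values as JSON. step_arm: Moves the arm, as the interface text tells. Shift numbers are shares of 150 mm and turn numbers shares of 45 degrees, none past 1 either way. Its arguments: {"type":"object","properties":{"series":{"type":"array","items":{"type":"array","items":{"type":"array","items":{"type":"number","minimum":-1,"maximum":1}}}}},"required":["series"]}

```bash
mkdir -p pics
cat > h.py <<'E'
import numpy as np, cv2
from cell import ctrl
def K(p): return np.array([[p["fx"],0,p["cx"]],[0,p["fy"],p["cy"]],[0,0,1.]])
def ray(p,uv):
    n=cv2.undistortPoints(np.array([[uv]],float),K(p),np.array(p["dist"],float))[0,0]
    R=np.array(p["R"]);t=np.array(p["t"]);return -R.T@t, R.T@np.array([n[0],n[1],1])
def atz(p,uv,z):
    o,d=ray(p,uv);return o+d*(z-o[2])/d[2]
def tri(a,ua,b,ub):
    o1,d1=ray(a,ua);o2,d2=ray(b,ub);d1/=np.linalg.norm(d1);d2/=np.linalg.norm(d2)
    s=np.linalg.lstsq(np.c_[d1,-d2],o2-o1,rcond=None)[0]
    x,y=o1+s[0]*d1,o2+s[1]*d2;return (x+y)/2,np.linalg.norm(x-y)
def proj(p,X):
    return cv2.projectPoints(np.array([X],float),cv2.Rodrigues(np.array(p["R"],float))[0],np.array(p["t"],float),K(p),np.array(p["dist"],float))[0][0,0]
def save(p,n): cv2.imwrite("pics/"+n,p["img"][:,:,::-1])
E
python3 - <<'E'
from h import *
s=ctrl.read_state();print(s)
T=ctrl.get_image("top");S=ctrl.get_image("scene")
save(T,"top0.png");save(S,"scene0.png")
for n in ["puck","dome_top","round_box","round_top","square_box","square_top","bar_box","bar_top"]:
    for p,l in((T,"T"),(S,"S")):
        print(n,l,[(np.round(d["centre"]).tolist(),round(d["score"],2),np.round(atz(p,d["centre"],60)).tolist()) for d in ctrl.recognise(p,n)[:5]])
E
```

```text
{'clock': 0.0, 'qpos': array([ 1.20322474,  0.62934924,  0.0384189 ,  1.51840066, -0.02701053,
        0.99627831, -0.01999558]), 'qd': array([ 0.00132137, -0.0002982 , -0.00147218, -0.00310321,  0.00142228,
        0.00020058,  0.00080593]), 'tau': array([ 7.04380491e-04, -5.63388026e+01,  1.22646332e+00, -1.93440485e+01,
        1.09557883e-02,  1.05200079e-02,  2.51252766e-05]), 'eef_pos': array([ 193.04128241, -620.00565015,  230.37620047]), 'tool_rot': array([-3.13967424e+00,  3.71191789e-06,  3.01788192e-01]), 'force': array([ 0.05680092,  0.65829623, -0.14409892]), 'torque': array([ 0.00493149, -0.03927313, -0.02005419]), 'gripper_force': 0.0, 'width': 85.20635404533397}
puck T [([218.0, 145.0], 0.96, [638.0, 131.0, 60.0])]
puck S [([310.0, 313.0], 0.68, [659.0, 140.0, 60.0])]
dome_top T [([220.0, 142.0], 0.56, [646.0, 128.0, 60.0])]
dome_top S [([314.0, 307.0], 0.49, [643.0, 142.0, 60.0])]
round_box T [([178.0, 209.0], 0.71, [461.0, 235.0, 60.0])]
round_box S [([393.0, 265.0], 0.71, [456.0, 243.0, 60.0]), ([386.0, 271.0], 0.69, [479.0, 235.0, 60.0])]
round_top T []
round_top 
[... 373 characters left out ...]
418.0, 60.0]), ([350.0, 289.0], 0.66, [260.0, -229.0, 60.0]), ([316.0, 148.0], 0.59, [633.0, -134.0, 60.0]), ([260.0, 210.0], 0.18, [462.0, 13.0, 60.0])]
bar_box S [([213.0, 251.0], 0.98, [652.0, -124.0, 60.0]), ([263.0, 139.0], 0.85, [288.0, -232.0, 60.0]), ([212.0, 119.0], 0.56, [302.0, -407.0, 60.0])]
bar_top T [([428.0, 283.0], 0.69, [280.0, -430.0, 60.0]), ([314.0, 147.0], 0.51, [637.0, -128.0, 60.0]), ([259.0, 209.0], 0.36, [464.0, 17.0, 60.0])]
bar_top S [([213.0, 109.0], 0.69, [263.0, -433.0, 60.0]), ([347.0, 245.0], 0.66, [468.0, 131.0, 60.0]), ([212.0, 245.0], 0.64, [640.0, -138.0, 60.0]), ([214.0, 242.0], 0.61, [631.0, -137.0, 60.0]), ([265.0, 131.0], 0.45, [257.0, -246.0, 60.0])]
```

View pics/top0.png

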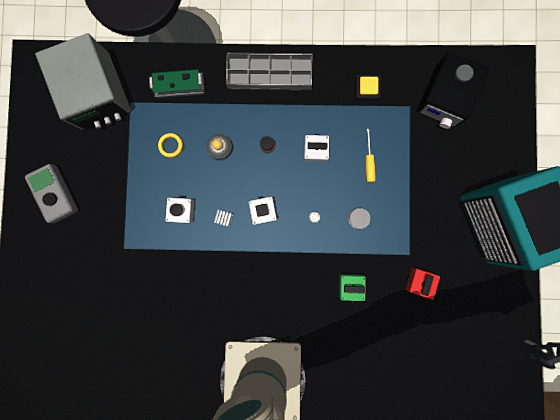

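View pics/scene0.png

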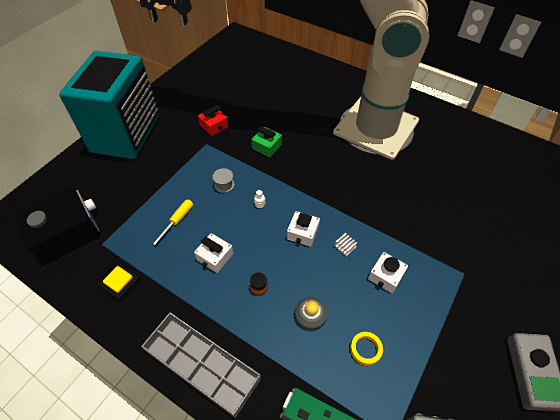

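The top view shows the puck at (219,146), the round box at (178,210), the square box at (263,210) and the white bar box at (316,147). Possible confusions are the green (352,288) and red (423,283) bar-box look-alikes, the jar's black cap (267,144) and the meter's round knob (50,200). I choose the white box with the bar key on the blue mat. Next I triangulate the keys and check with a close crop.

Run:
```python
from h import *
T=ctrl.get_image("top");S=ctrl.get_image("scene")
def dark(p,c,r=13):
    c=np.array(c);x0,y0=c-r;g=p["img"][y0:y0+2*r,x0:x0+2*r].astype(int)
    m=(g.max(2)<45).astype(np.uint8)
    n,l,st,ce=cv2.connectedComponentsWithStats(m)
    i=1+np.argmin([np.hypot(*(ce[k]-r))-0.05*st[k,4] for k in range(1,n)]);return ce[i]+[x0,y0],st[i].tolist()
def brass(p,c,r=14):
    c=np.array(c);x0,y0=c-r;g=p["img"][y0:y0+2*r,x0:x0+2*r].astype(int)
    m=(g[:,:,0]-g[:,:,2]>50);ys,xs=np.nonzero(m);return np.array([xs.mean()+x0,ys.mean()+y0]),len(xs)
for n,a,b in(("round",(178,210),(391,265)),("square",(263,210),(303,221)),("bar",(316,147),(212,243))):
    u,su=dark(T,a);v,sv=dark(S,b);print(n,u,su,v,sv,tri(T,u,S,v),atz(T,u,64),atz(S,v,64))
u,su=brass(T,(219,146));v,sv=brass(S,(312,308));print("dome",u,su,v,sv,tri(T,u,S,v),atz(T,u,55),atz(S,v,55))
W=ctrl.get_image("wrist");R=np.array(W["R"]);print("cam pos",-R.T@W["t"],R,W["fx"])
c=np.hstack([cv2.resize(T["img"][125:235,150:345],None,fx=2,fy=2),np.zeros((220,4,3),np.uint8),cv2.resize(S["img"][205:315,190:390],None,fx=2,fy=2)])
cv2.imwrite("pics/c1.png",c[:,:,::-1])
```

```text
round [175.35714286 209.0952381 ] [5, 7, 12, 12, 42] [391.06508876 264.13609467] [6, 5, 15, 15, 169] (array([460.8871524 , 239.04254002,  65.93429683]), np.float64(1.9071468340889772)) [460.59577823 240.50533796  64.        ] [460.24367832 238.16219253  64.        ]
square [266. 207.] [16, 10, 1, 1, 1] [303.69798658 219.73825503] [7, 5, 15, 14, 149] (array([467.90160735,   3.04153491,  64.82679076]), np.float64(12.744357876467653)) [471.05539546  -2.47126286  64.        ] [464.17474337   8.28783945  64.        ]
bar [316.84848485 145.1969697 ] [5, 9, 19, 7, 66] [211.37058824 244.63529412] [2, 7, 22, 16, 170] (array([ 641.19003389, -136.26531772,   62.93265817]), np.float64(1.7793411171890863)) [ 640.42082649 -135.48173567   64.        ] [ 642.05286592 -136.53813517   64.        ]
dome [216.47126437 143.75862069] 87 [311.5408805  307.10062893] 159 (array([642.50040187, 137.01090377,  53.52055115]), np.float64(1.846302072478582)) [641.73587986 137.53424506  55.        ] [643.54529824 136.43896451  55.        ]
cam pos [ 263.70091344 -599.55120659  374.09754016] [[ 2.96896293e-01 -9.54909470e-01 -7.03537015e-04]
 [-9.15239989e-01 -2.84772427e-01  2.85027065e-01]
 [-2.72375392e-01 -8.39795739e-02 -9.58519211e-01]] 347.3262826179401
```

View pics/c1.png

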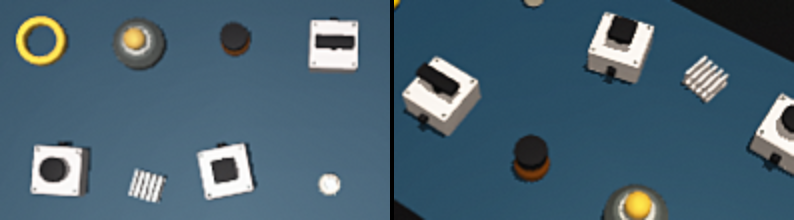

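The crop confirms all four targets: the round key at crop (53,169), the square key at (224,170), the white bar key at (335,42) and the dome at (134,38). Now I square up the tool, shut the fingers and travel towards the puck.

>>> step_arm(series=[[[0,0,0.128,0,0,0,1],[0,0,0.128,0,0,0,1],[0,0,0.128,0,0,0,1],[0,0,0,0.07,-0.11,0,1],[0,0,0,0.13,-0.23,0,1],[0,0,0,0.13,-0.23,0,1],[0,0,0,0.13,-0.23,0,1],[0,0,0,0.13,-0.23,0,1],[0,0,0,0.13,-0.23,0,1],[0,0,0,0.13,-0.23,0,1],[0,0,0,0.13,-0.23,0,1],[0,0,0,0.13,-0.23,0,1]]])

```text
clock: 2.25
eef_pos: [360.5, -326.7, 231.6]
tool_rot: [3.141, -0.001, 0.0]
force: [1.5, 0.8, 0.1]
width: -0.4
gripper_force: 0.0
```

>>> step_arm(series=[[[0,0,0,0.13,-0.23,0,1],[0,0,0,0.13,-0.23,0,1],[0,0,0,0.13,-0.23,0,1],[0,0,0,0.13,-0.23,0,1],[0,0,0,0.13,-0.23,0,1],[0,0,0,0.13,-0.23,0,1],[0,0,0,0.13,-0.23,0,1],[0,0,0,0.13,-0.23,0,1],[0,0,0,0.13,-0.23,0,1],[0,0,0,0.13,-0.23,0,1],[0,0,0,0.07,-0.11,0,1],[0,0,0,0,0,0,1]]])

```text
clock: 3.45
eef_pos: [566.5, 37.6, 231.2]
tool_rot: [-3.14, -0.001, 0.006]
force: [-0.3, 0.3, 0.1]
width: -0.3
gripper_force: 0.0
```

>>> step_arm(series=[[[0,0,0,0.1,-0.13,0,1],[0,0,0,0.1,-0.13,0,1],[0,0,0,0.1,-0.13,0.1,1],[0,0,0,0.1,-0.13,0.1,1],[0,0,0,0.1,-0.14,0.1,1],[0,0,0,0,0,0.1,1],[0,0,0,0,0,0,1],[0,0,0,0,0,0,1]]])

```text
clock: 4.25
eef_pos: [639.8, 130.5, 171.4]
tool_rot: [3.14, 0.001, -0.002]
force: [-0.2, -1.2, -0.1]
width: 0.3
gripper_force: 0.0
```

Run:
```python
from h import *
W=ctrl.get_image("wrist");save(W,"w1.png")
s=ctrl.read_state();print(s["eef_pos"],s["force"])
print("tcp px",proj(W,s["eef_pos"]),"dome exp",proj(W,[642,137,59]))
for n in("dome_top","puck"):
  for d in ctrl.recognise(W,n)[:2]: print(n,d,atz(W,d["centre"],55))
g=W["img"].astype(int);m=((g[:,:,0]-g[:,:,2]>60)&(g[:,:,0]>100)).astype(np.uint8)
n,l,st,ce=cv2.connectedComponentsWithStats(m)
for i in range(1,n):
    if st[i,4]>150: print(st[i],ce[i],atz(W,ce[i],52))
```

```text
[640.27781553 130.69903162 172.13081044] [ 0.58361108 -0.07053188  0.97557615]
tcp px [275.96470629 272.99190507] dome exp [268.05439891 201.81439235]
puck {'centre': [270.7, 184.9], 'score': 0.79} [654.29354402 134.96080491  55.        ]
[  74  146   82   77 3340] [113.50868263 183.57065868] [655.10562775 257.52749272  52.        ]
[397 155  41  44 587] [410.23168654 171.36967632] [664.15168935  27.62301657  52.        ]
[251 178  36  38 970] [268.45876289 195.95154639] [644.78339648 136.82814755  52.        ]
```

View pics/w1.png

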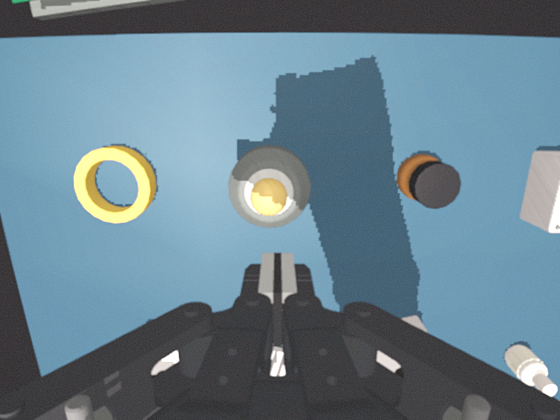

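The wrist view shows the dome at (268,197), matching the estimate (642,137), with the fingertips at (276,270). I shift over it and go down to just above.

>>> step_arm(series=[[[0,0,0,0.016,-0.042,0.14,1],[0,0,0,0,0,0.18,1],[0,0,0,0,0,0.18,1],[0,0,0,0,0,0.12,1],[0,0,0,0,0,0.06,1],[0,0,0,0,0,0,1],[0,0,0,0,0,0,1]]])

```text
clock: 5.1
eef_pos: [643.4, 138.7, 70.5]
tool_rot: [-3.141, -0.002, -0.0]
force: [-1.0, -0.8, 0.8]
width: 0.2
gripper_force: 0.0
```

>>> step_arm(series=[[[0,0,0,0,0,0.035,1],[0,0,0,0,0,0.027,1],[0,0,0,0,0,0.02,1],[0,0,0,0,0,0.013,1],[0,0,0,0,0,0.013,1],[0,0,0,0,0,0,1],[0,0,0,0,0,0,1]]])

```text
clock: 5.8
eef_pos: [642.8, 138.8, 53.6]
tool_rot: [-3.141, -0.001, 0.0]
force: [-1.2, -0.2, 4.6]
width: 0.1
gripper_force: 2.5
```

Run:
```python
from h import *
for i in range(4):
    W=ctrl.get_image("wrist");s=ctrl.read_state();print(s["eef_pos"],s["force"])
```

```text
[642.86034612 138.82068977  53.66301981] [-1.27319102  0.48985963  4.29977923]
[642.86783466 138.8271914   53.67744897] [-0.73049701 -0.36854244  5.50237576]
[642.87413125 138.83161929  53.68009433] [ 0.01270053 -0.76652134  4.9579693 ]
[642.85072983 138.795986    53.68959637] [-0.78724872 -0.0678202   4.84832103]
```

The dome gave about 5 mm at about 5 N. I lift straight up and go to the round box.

>>> step_arm(series=[[[0,0,0,0,0,-0.03,1],[0,0,0,0,0,-0.1,1],[0,0,0,0,0,-0.2,1],[0,0,0,0,0,-0.25,1],[0,0,0,-0.1,-0.06,-0.1,1],[0,0,0,-0.22,-0.12,0,1],[0,0,0,-0.22,-0.12,0,1],[0,0,0,-0.22,-0.12,0,1],[0,0,0,-0.22,-0.12,0,1],[0,0,0,-0.15,-0.08,0,1],[0,0,0,-0.08,-0.05,0,1],[0,0,0,0,0,0,1]]])

```text
clock: 7.2
eef_pos: [459.7, 240.5, 155.6]
tool_rot: [-3.141, 0.001, 0.003]
force: [0.6, 0.2, -0.4]
width: -0.0
gripper_force: 0.0
```

```bash
cat >> h.py <<'E'
def keylook(name,exp):
    W=ctrl.get_image("wrist");save(W,name);s=ctrl.read_state();print(s["eef_pos"],s["force"])
    e=proj(W,exp);print("tcp",proj(W,s["eef_pos"]),"exp",e)
    m=(W["img"].max(2)<70).astype(np.uint8);n,l,st,ce=cv2.connectedComponentsWithStats(m)
    for i in range(1,n):
        if 150<st[i,4]<8000 and np.hypot(*(ce[i]-e))<80: print(st[i],ce[i],atz(W,ce[i],exp[2]))
    for k in("round_top","square_top","bar_top"):
        for d in ctrl.recognise(W,k)[:2]: print(k,d["score"],d["centre"],atz(W,d["centre"],exp[2]))
E
python3 -c "
from h import *
keylook('w2.png',[460,239,65])"
```

```text
[461.4182678  239.43796905 155.60543377] [1.00032183 0.04323425 0.31567851]
tcp [278.7158686  269.73905188] exp [278.91534145 212.76198831]
[ 256  187   46   40 1130] [281.47522124 204.1079646 ] [466.34793827 237.23780579  65.        ]
[274 254   7  39 216] [277.09722222 274.1712963 ] [412.0319781  240.14485335  65.        ]
square_top 0.58 [531.5, 197.1] [472.16328708  59.31718714  65.        ]
bar_top 0.58 [278.7, 208.9] [462.84150237 239.16347363  65.        ]
```

View pics/w2.png

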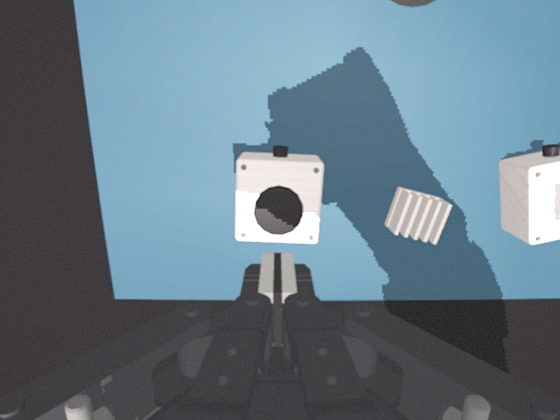

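The round key is at (278,211) and the expected pixel is (279,213), so the tool is aligned. I go down to just above it.

>>> step_arm(series=[[[0,0,0,0,0,0.12,1],[0,0,0,0,0,0.18,1],[0,0,0,0,0,0.16,1],[0,0,0,0,0,0.06,1],[0,0,0,0,0,0.03,1],[0,0,0,0,0,0,1],[0,0,0,0,0,0,1]]])

```text
clock: 8.1
eef_pos: [461.8, 239.3, 73.4]
tool_rot: [-3.141, -0.001, -0.0]
force: [0.4, -0.1, 0.2]
width: -0.0
gripper_force: 0.0
```

>>> step_arm(series=[[[0,0,0,0,0,0.03,1],[0,0,0,0,0,0.02,1],[0,0,0,0,0,0.02,1],[0,0,0,0,0,0.02,1],[0,0,0,0,0,0.015,1],[0,0,0,0,0,0.012,1],[0,0,0,0,0,0.01,1],[0,0,0,0,0,0,1],[0,0,0,0,0,0,1],[0,0,0,0,0,0,1]]])

```text
clock: 9.1
eef_pos: [461.4, 239.5, 54.0]
tool_rot: [-3.141, -0.001, 0.0]
force: [0.4, 0.1, 6.5]
width: 0.1
gripper_force: 3.4
```

Run:
```python
from h import *
for i in range(3):
    W=ctrl.get_image("wrist");s=ctrl.read_state();print(s["eef_pos"],s["force"])
```

```text
[461.41567399 239.49701829  54.01945801] [ 0.23315996 -0.05107744  6.56261485]
[461.40523305 239.4947799   54.01002667] [-0.06788033 -0.34517821  5.97430446]
[461.41225442 239.47403502  54.02709486] [0.87358019 0.46530872 6.26178172]
```

At 6.3 N, well above the 2.5 N that moves the key, it is at its stop. Now the square key.

>>> step_arm(series=[[[0,0,0,0,0,-0.03,1],[0,0,0,0,0,-0.1,1],[0,0,0,0,0,-0.2,1],[0,0,0,0,0,-0.25,1],[0,0,0,0.01,0.1,-0.1,1],[0,0,0,0.01,0.25,0,1],[0,0,0,0,0.27,0,1],[0,0,0,0.01,0.27,0,1],[0,0,0,0,0.27,0,1],[0,0,0,0,0.24,0,1],[0,0,0,0,0.15,0,1],[0,0,0,0,0,0,1]]])

```text
clock: 10.45
eef_pos: [464.1, 1.9, 155.1]
tool_rot: [3.139, 0.002, -0.007]
force: [0.1, -0.8, 0.8]
width: 0.1
gripper_force: 0.0
```

```bash
python3 -c "
from h import *
keylook('w3.png',[465,7,65])"
```

```text
[464.47248556   4.457873   155.14832011] [-0.00458521  0.33667417 -0.756558  ]
tcp [270.80871255 272.62681575] exp [269.20071256 212.07412021]
[243 187  48  37 942] [270.2537155  202.31422505] [472.11822164   6.16733222  65.        ]
[274 254   7  39 229] [277.10480349 274.48908297] [416.29021992   1.80985376  65.        ]
square_top 0.74 [266.0, 208.3] [467.78674217   9.20177333  65.        ]
```

View pics/w3.png

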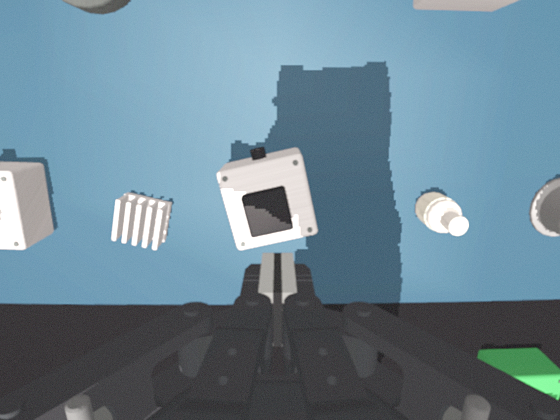

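The square key is at (268,211), which is about (465.5,7.8). I go down to just above it and check the settled pose.

>>> step_arm(series=[[[0,0,0,0,0,0.12,1],[0,0,0,0,0,0.18,1],[0,0,0,0,0,0.16,1],[0,0,0,0,0,0.06,1],[0,0,0,0,0,0.03,1],[0,0,0,0,0,0,1],[0,0,0,0,0,0,1]]])

```text
clock: 11.35
eef_pos: [466.1, 7.0, 73.8]
tool_rot: [-3.141, -0.001, 0.001]
force: [1.3, 0.2, 0.2]
width: 0.1
gripper_force: 0.0
```

>>> step_arm(series=[[[0,0,0,0,0,0.03,1],[0,0,0,0,0,0.02,1],[0,0,0,0,0,0.02,1],[0,0,0,0,0,0.02,1],[0,0,0,0,0,0.015,1],[0,0,0,0,0,0.014,1],[0,0,0,0,0,0.01,1],[0,0,0,0,0,0,1],[0,0,0,0,0,0,1],[0,0,0,0,0,0,1]]])

```text
clock: 12.35
eef_pos: [466.0, 6.7, 54.0]
tool_rot: [-3.142, -0.001, 0.0]
force: [-0.0, 0.1, 7.4]
width: -0.5
gripper_force: 3.3
```

Run:
```python
from h import *
for i in range(3):
    W=ctrl.get_image("wrist");s=ctrl.read_state();print(s["eef_pos"],s["force"])
```

```text
[465.96251781   6.75019048  54.02966178] [-0.20921582  0.33706874  7.06234326]
[465.96944414   6.72812409  54.04743705] [ 0.40304857 -0.34037337  5.89694023]
[465.96897612   6.7194142   54.04536872] [-0.50369441  0.32240275  6.04343259]
```

The square key is at its stop too (about 6.3 N). Now the bar key.

>>> step_arm(series=[[[0,0,0,0,0,-0.03,1],[0,0,0,0,0,-0.1,1],[0,0,0,0,0,-0.2,1],[0,0,0,0,0,-0.25,1],[0,0,0,0.1,0.08,-0.1,1],[0,0,0,0.2,0.165,0,1],[0,0,0,0.22,0.18,0,1],[0,0,0,0.22,0.18,0,1],[0,0,0,0.2,0.165,0,1],[0,0,0,0.15,0.12,0,1],[0,0,0,0.08,0.065,0,1],[0,0,0,0,0,0,1]]])

```text
clock: 13.7
eef_pos: [641.4, -138.7, 154.8]
tool_rot: [3.141, 0.001, -0.002]
force: [-0.4, 0.2, 0.3]
width: 0.2
gripper_force: 0.0
```

```bash
python3 -c "
from h import *
keylook('w4.png',[641,-136,65])"
```

```text
[ 640.18673347 -136.96689504  154.79170745] [-0.53737366  1.76351002 -0.14761669]
tcp [272.56062786 275.59187523] exp [272.72153504 214.08284887]
[ 238  195   74   29 1400] [281.77357143 209.68428571] [ 644.21344367 -142.35752293   65.        ]
[274 253   7  41 239] [277.12970711 274.18410042] [ 594.15238689 -138.96977689   65.        ]
[244 265  16  15 159] [252.13207547 271.77987421] [ 596.17343535 -120.45503876   65.        ]
[295 264  16  16 170] [302.1 271.6] [ 596.21092933 -157.47358949   65.        ]
round_top 0.58 [445.9, 240.7] [ 620.25971024 -261.82338092   65.        ]
round_top 0.58 [276.7, 366.9] [ 509.69391073 -138.38746145   65.        ]
square_top 0.44 [108.0, 341.7] [533.43991059  -2.6151404   65.        ]
bar_top 0.95 [274.9, 211.7] [ 642.74938475 -137.53887763   65.        ]
```

View pics/w4.png

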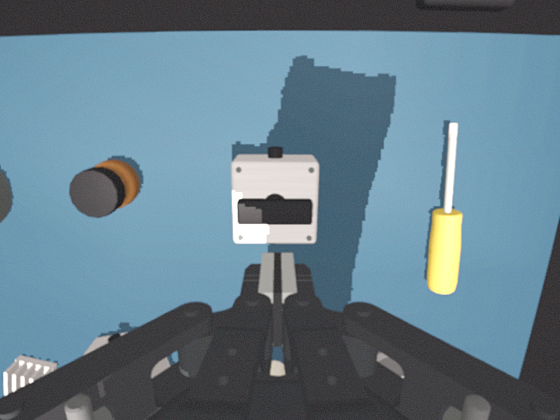

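The bar key is at (275,211), which is about (642,-137). The jar and screwdriver are well clear. I go down to just above it.

>>> step_arm(series=[[[0,0,0,0.005,0,0.12,1],[0,0,0,0,0,0.18,1],[0,0,0,0,0,0.16,1],[0,0,0,0,0,0.06,1],[0,0,0,0,0,0.03,1],[0,0,0,0,0,0,1],[0,0,0,0,0,0,1]]])

```text
clock: 14.6
eef_pos: [642.6, -136.5, 74.4]
tool_rot: [3.141, -0.002, 0.0]
force: [0.2, -0.5, -0.5]
width: -0.3
gripper_force: 0.0
```

>>> step_arm(series=[[[0,0,0,0,0,0.03,1],[0,0,0,0,0,0.02,1],[0,0,0,0,0,0.02,1],[0,0,0,0,0,0.02,1],[0,0,0,0,0,0.017,1],[0,0,0,0,0,0.014,1],[0,0,0,0,0,0.012,1],[0,0,0,0,0,0,1],[0,0,0,0,0,0,1],[0,0,0,0,0,0,1]]])

```text
clock: 15.6
eef_pos: [642.1, -136.6, 54.0]
tool_rot: [3.141, -0.001, 0.0]
force: [-1.1, 0.1, 6.8]
width: -0.2
gripper_force: 3.4
```

Run:
```python
from h import *
for i in range(3):
    W=ctrl.get_image("wrist");s=ctrl.read_state();print(s["eef_pos"],s["force"])
```

```text
[ 642.07694427 -136.54496139   53.97785352] [-0.8526939   0.20167115  7.21357463]
[ 642.0545533  -136.55548787   53.98069364] [-1.70281474 -0.70515708  7.38322832]
[ 642.04813849 -136.57153897   53.98872311] [-1.22188426  0.86106564  6.30881212]
```

The bar key is at its stop (about 6.9 N). I lift clear, then check the whole scene.

>>> step_arm(series=[[[0,0,0,0,0,-0.03,1],[0,0,0,0,0,-0.1,1],[0,0,0,0,0,-0.2,1],[0,0,0,0,0,-0.25,1],[0,0,0,0,0,-0.25,1],[0,0,0,0,0,-0.2,1],[0,0,0,0,0,-0.1,1],[0,0,0,0,0,0,1],[0,0,0,0,0,0,1],[0,0,0,0,0,0,1]]])

```text
clock: 16.75
eef_pos: [640.8, -136.3, 221.3]
tool_rot: [-3.141, 0.003, 0.0]
force: [-0.6, 0.4, -0.4]
width: -0.2
gripper_force: 0.0
```

```bash
python3 -c "
from h import *
S=ctrl.get_image('scene')
a=cv2.imread('pics/scene0.png')[165:345,180:430];b=S['img'][165:345,180:430,::-1]
cv2.imwrite('pics/cmp.png',cv2.resize(np.hstack([a,b]),None,fx=1.6,fy=1.6))"
```

```text
(no output)
```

View pics/cmp.png

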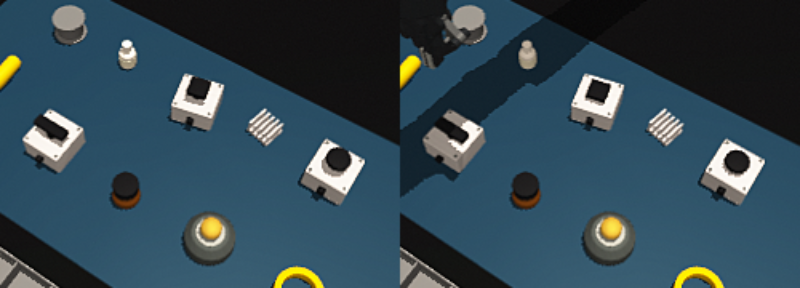

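In the before/after pair, all three keys sit lower: the round at (737,161), the square at (598,91) and the bar at (453,128). The dome is up at (610,228), and nothing visible in the crop has moved. The hand is clear, so I hand the job in.

```bash
python3 -c "
from cell import ctrl
print(ctrl.finish_job())"
```

```text
the job is handed in; nothing more can be done
None
```

I touched the dome, then pressed the round, square and bar keys down in that order, cleared the hand and handed the job in at about 17 s; the last image and the push forces (about 5–7 N) look right, but the hand-in returned no verdict.

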